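# Reverse the ratchet and release the screw press

## Task

The small screw press at the front of the bench still clamps a glued board. Flip the ratchet's direction lever, under the clear guard plate, over to the loosening side, then work the handle back and forth until the screw is fully loosened, up against its stop. Leave the lever on the loosening side, and do not disturb the beaker, the two little glass inserts or the cotton roll.

Things in the scene. Friction and masses are not known exactly. Their poses are not given: they have to be found in the camera images.
- press: grey C-frame screw press fixed to the bench, base 170 x 140 mm, 250 mm tall, column behind (77 to 109 mm along +x). Origin: on the vertical screw axis at bench height; z up, -x is its front (faces the robot but for a yaw of -0.1 to 0.4 rad). On its arm sits a ratchet: steel disc head, 108 mm across, 118 to 148 mm above the bench, turning about the screw axis, handle to the front.
- guard_centre (a point): centre of the underside of the fixed clear guard disc over the ratchet, on the screw axis, 236 mm above the bench. Disc 4 mm thick, radius 125 mm with a thin steel rim. It covers the direction lever from above, so the fingers must come in under its front edge, tilted 25 to 45 degrees from vertical, pointing down and toward the press.
- handle (a joint): swing of the ratchet handle about the screw axis, rad, -0.75 to 0.75 between stops; 0 = straight to the press's front, positive = counter-clockwise from above (grip moves to the robot's right). Stays where left: needs 3 N at the grip post, about 9 N when driving the screw. Teeth are 0.42 rad apart, so up to 0.42 rad of a stroke is empty before they catch. Screw at its stop: it will not yield.
- handle_grip (a point): mid-height of the upright round black grip post at the handle's end, 163 mm above the bench, 180 mm from the screw axis. The post is 22 mm in diameter, 143 to 184 mm above the bench, and may turn between the fingers; the steel handle bar under it is 22 mm wide, 127 to 141 mm above the bench. Nothing is above it.
- lever (a joint): direction lever on the ratchet head, angle relative to the handle, rad, -0.35 to 0.35, positive counter-clockwise from above. A spring throws it to either side: negative (tab left of the handle, seen from the robot) = tightens; positive (tab to the right) = loosens. It may rest at 0.2 instead of 0.35 while a tooth is under its pawl. About 2.5 N sideways at the tab flips it.
- lever_tab (a point): point in the upright dark steel tab at the lever's end, 12 mm below its top. The tab is 14 mm along the lever, 8 mm across, top 192 mm above the bench; the flat lever arm lies 150 to 157 mm above the bench. The lever's pivot is on the handle's centre line 45 mm from the screw axis; the tab is 60 mm from the pivot, toward the grip post.
- screw (a joint): turn of the press screw, rad, counter-clockwise from above positive: 0 = tight, 2.0 = fully loosened, at its hard stop; starts between 0 and 0.5. Stiff: only the ratchet turns it. Its pressure foot rises 4 mm per rad.
- beaker: clear glass beaker, 74 mm across, 87 mm tall, standing to the right of the press; origin at the centre of its underside, z up. Leave it alone.
- insert_a: small blown glass insert, 22 x 22 x 61 mm, standing on its foot to the left of the press; origin at the centre of its underside, z up. Leave it alone.
- insert_b: small blown glass insert, 22 x 22 x 60 mm, standing on its foot to the left of the press; origin at the centre of its underside, z up. Leave it alone.
- cotton_roll: roll of cotton tape standing on end, 63 mm across, 35 mm tall, to the right of the press; origin at the centre of its underside, z up. Leave it alone.

How it is judged (in metres and radians):
On the way, in this order (a step that is already met when the one before it is completed fails the run):
1. the direction lever is flipped to the loosening side (value of joint lever above 0.12 rad), for 0.2 s.
2. the screw is loosened up to its stop (value of joint screw above 1.85 rad), for 0.1 s.
At the end, for the whole second after the job is handed in: the screw is turned to 1.85 rad or more (its stop is at 2.0), the direction lever is still on the loosening side (above 0.12 rad) and the handle is at rest (value of joint screw above 1.85 rad and value of joint lever above 0.12 rad and velocity of joint handle between -0.05 and 0.05 rad/s); the robot touches nothing.
It fails at once if the beaker is pushed more than 25 mm or tipped (distance of beaker from where it was at the start of the episode above 0.025 m or angle between beaker's own z axis and vertical above 0.35 rad).
It fails at once if a glass insert is pushed more than 25 mm or tipped (distance of any of insert_a, insert_b from where it was at the start of the episode above 0.025 m or angle between any of insert_a, insert_b's own z axis and vertical above 0.5 rad).
It fails at once if the cotton roll is pushed more than 25 mm (distance of cotton_roll from where it was at the start of the episode above 0.025 m).
It also fails if it takes over 72 s, if anything falls off the work surface, if the arm or the gripper's body presses on something with over 40 N, if the wrist force passes 120 N, or if a joint passes its speed limit or range.

## Robot

A 6-joint arm with a two-finger parallel gripper is mounted at the origin on the work surface; the furniture and walls round the work are solid. World frame = base frame: x ahead of the robot, y to its left, z up, the work surface at z = 0. Lengths are in mm, angles in degrees, forces in N, time in s.
With the tool pointing down it reaches from about 300 to 850 mm from the base axis. Payload 4.2 kg.
Tool frame: the origin (TCP) lies midway between the tips of the shut fingers; the grasp point (between the pads) lies 19 mm behind it; z points along the fingers, y is the direction in which the jaws open and shut (so a half turn about z gives the same grasp; the last joint's range is limited). The gripper opens to 91 mm and grips with 3 to 60 N. Pads are 32 mm wide; open, the fingers measure 118 mm over their backs; the gripper's body (76 mm by 178 mm) begins 60 mm behind the grasp point.
Start: joints at [71.333, 18.312, 89.639, -0, 72.044, -1.146], TCP at [173.11, 548.34, 213.976] pointing down, gripper open.
Joint ranges: [-177.97, 177.97], [-48.28, 115.42], [12.27, 149.76], [-77.06, 257.06], [2.81, 150.46], [-146.56, 146.56]. Speed limits (degrees/s): [147.25, 147.25, 180, 180, 180, 180].

## Interface

Orientations are given as [roll, pitch, yaw] about the fixed x, y, z axes, in that order (R = Rz(yaw) Ry(pitch) Rx(roll)).
In Python, from workcell import env gives the robot as it stands.
- The arm moves only by the shell command python3 -m jog 'ROWS' [FORCE]. ROWS is JSON, a list of rows, each an object of numbers: "dx", "dy", "dz": the shift along the world's x, y, z in m; "wx", "wy", "wz": the turn, a rotation vector about the world's x, y, z in rad; "grip": the gripper's target within -1 to 1 (shut at 1, half-way at 0, fully open at -1). In form: [{"dx": .., "dy": .., "dz": .., "wx": .., "wy": .., "wz": .., "grip": ..}, ...]. A call has 1 to 10 rows; each row shifts and turns the commanded pose from where the row before left it; what a row does not reach is not made up. A row lasts 1/10 s, in which the tool goes at most 50 mm and 8.59 degrees, less where a joint would pass 70% of its speed; a pose out of reach is approached as far as the arm can. A call with a gripper value outside its range is refused whole. The fingers move at their own pace and stop on an object; FORCE is the grip in N (left out, the last holds). Time passes only in rows, so rows that do not move let the fingers close. It gives the time, the measured TCP pose, the force and the opening at its end, in the units of the state.
- env.state(): the state, without advancing time (a new reading comes with each control period).
- env.grab_frame(name): name is "scene" or "side" or "wrist"; returns the picture (480x640x3 uint8, red, green, blue); there is no depth.
- env.get_calibration(name): a dict with "fx", "fy", "cx", "cy" (pixels), "R" (3x3) and "t" (3): a world point X has camera coordinates R X + t. Camera axes: x right, y down, z forward; pixel columns grow to the right and rows downward; lengths in mm; the calibration is good to about 2 mm. A picture is of the moment at which its call begins: read the wrist's pose just before it. get_calibration takes no time and is no camera call; for the wrist camera it gives the pose at the moment of the call.
- env.job_done(): hands the job in, once; it reports no verdict.
The state is a dict: "time_s": time; "qpos": joint angles; "qvel": joint speeds; "effort": joint torques, N m; "ee_pos": TCP position; "ee_rot": TCP orientation; "force": force on the tool from outside, world axes, zero at the start; "torque": the same for the moment, N m; "gripper_width": finger opening in mm.
Only numpy, scipy, OpenCV 4.12 (cv2) and the standard library are available. Lean on these libraries where they do the work, as an engineer would, in place of code of your own. Each camera call takes 0.05 s, during which the arm holds its last target. There are 200 camera calls.

## Working session

There is one attempt and no reset: what is moved stays moved. The work goes in short steps, Python scripts to look and compute and a shell command to move; the robot and the scene stay as the last step left them, time stands still between calls to the robot, and variables do not carry over. Pictures are saved under pics/ and viewed, about 8 in all and at most 12, crops included, and the job is handed in when it is done.

```bash
ls; mkdir -p pics
python3 - <<'E'
from workcell import env
import cv2
for n in("scene","side"):
    cv2.imwrite(f"pics/{n}0.png",env.grab_frame(n)[:,:,::-1]); c=env.get_calibration(n); print(n,c)
print(env.state())
E
```

```text
pics
scene {'fx': 514.9864480524451, 'fy': 514.9864480524451, 'cx': 322.707022750619, 'cy': 240.71491221583193, 'R': array([[-0.99921061,  0.03542149, -0.01798554],
       [ 0.03713582,  0.67204258, -0.73958076],
       [-0.01411001, -0.73966485, -0.67282748]]), 't': array([ 630.78314402,   -1.2620411 , 1216.40338707])}
side {'fx': 615.419312797439, 'fy': 615.419312797439, 'cx': 319.0094651664685, 'cy': 241.07953073838016, 'R': array([[-0.52214217,  0.85278051, -0.0115306 ],
       [ 0.41860989,  0.24448115, -0.87463977],
       [-0.74305674, -0.46151312, -0.48463628]]), 't': array([ 199.32722109, -156.44376032, 2093.22815495])}
{'time_s': 0.1, 'qpos': array([ 7.13339229e+01,  1.83455569e+01,  8.96995112e+01, -8.97811614e-04,
        7.20419683e+01, -1.14505677e+00]), 'qvel': array([-0.07637547, -0.09274639, -0.10533331, -0.035895  ,  0.07162842,
       -0.06653424]), 'effort': array([-2.86293534e-04, -4.13327157e+01, -2.32515407e+01,  7.28905946e-02,
        4.20546310e-02, -4.85980263e-05]), 'ee_pos': array([172.96055605, 547.90393128, 213.22796643]), 'ee_rot': array([-1.79912964e+02, -8.85826964e-04,  1.62479256e+02]), 'force': array([0.3933398 , 0.50829882, 0.67633087]), 'torque': array([0.00955193, 0.00470194, 0.03113021]), 'gripper_width': 91.20557913355594}
```

View pics/scene0.png

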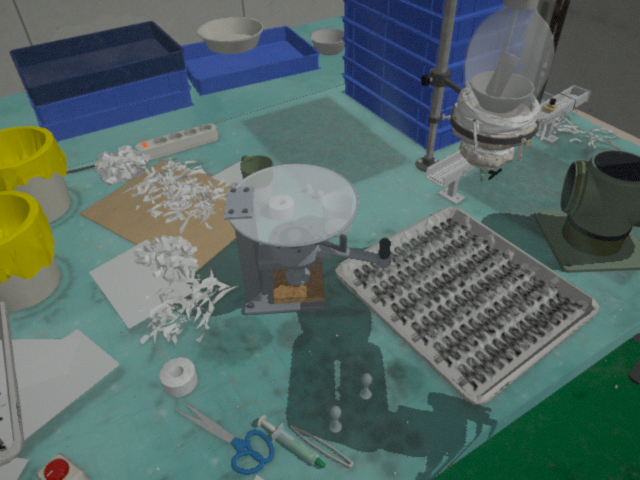

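View pics/side0.png

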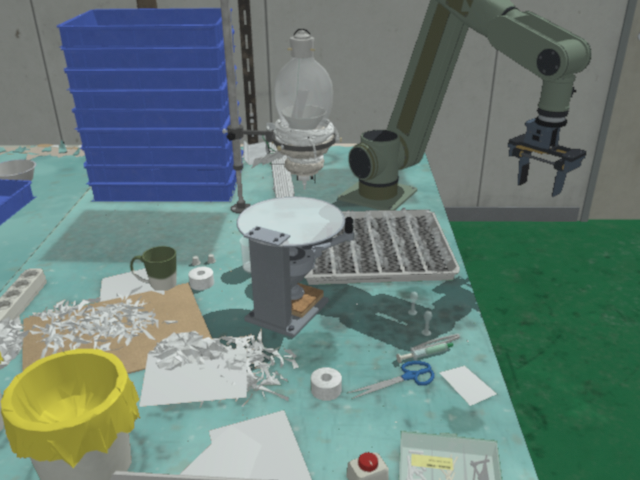

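The scene picture shows the press at (285,240), with its guard disc at (293,203) and grip post at (384,250). The inserts are at (335,418) and (366,385), and the cotton roll is at (178,377). The side picture shows the guard at (290,222) and the grip at (349,226). I'll enlarge both.

Run:
```python
import cv2,numpy as np
a=cv2.imread("pics/scene0.png")[150:330,220:420]; b=cv2.imread("pics/side0.png")[180:345,220:370]
a=cv2.resize(a,None,fx=2.9,fy=2.9,interpolation=3)
A=cv2.resize(cv2.imread("pics/scene0.png")[150:320,220:420],(800,680)[:2],interpolation=3)
b=cv2.resize(b,None,fx=3.5,fy=3.5,interpolation=3)
cv2.imwrite("pics/ca.png",cv2.resize(cv2.imread("pics/scene0.png")[160:310,220:420],(800,600),interpolation=3)); cv2.imwrite("pics/cb.png",cv2.resize(cv2.imread("pics/side0.png")[195:345,200:400],(800,600),interpolation=3))
```

```text
(no output)
```

View pics/ca.png

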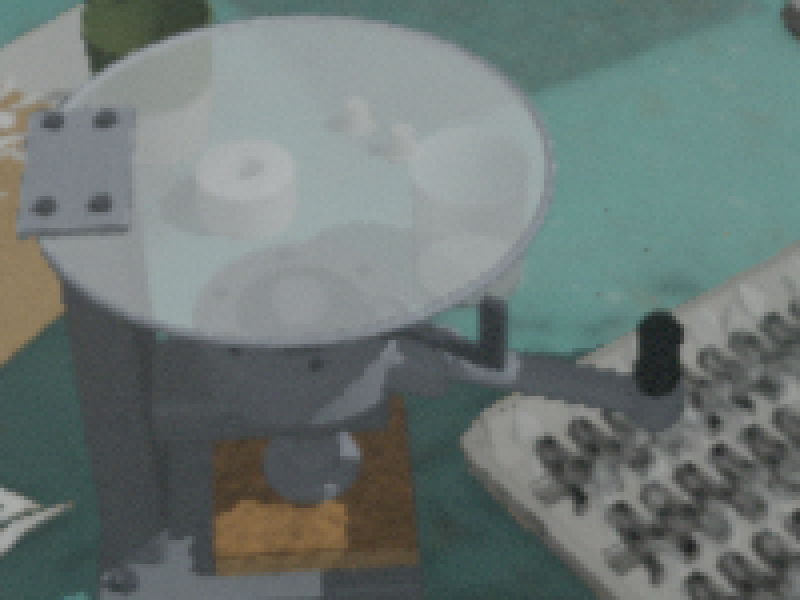

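View pics/cb.png

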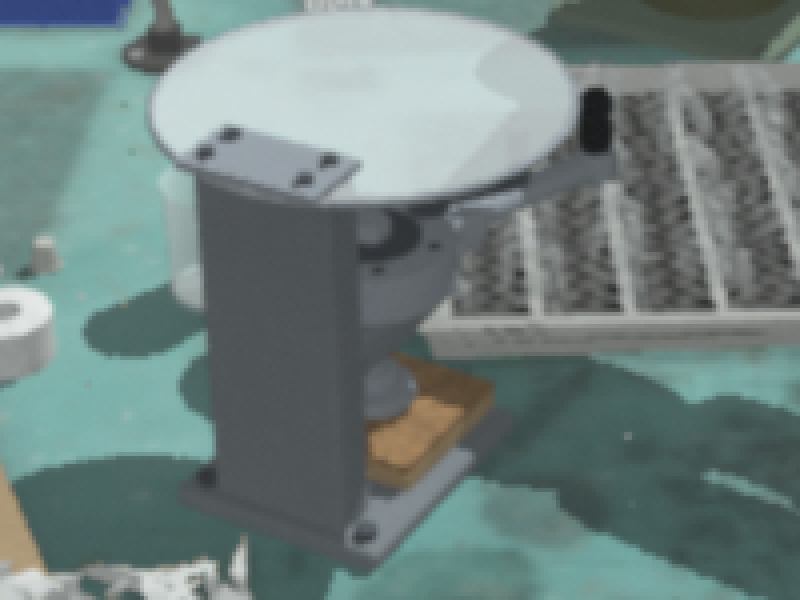

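Scene crop: guard right edge 552, top 15 and bottom 345; grip post middle (659,354); lever tab top (493,298), point 12 mm down about (493,321). Beaker foot is at about (470,265) and the roll at (245,200). Side crop: guard spans x 150–578 and y 10–203; grip middle (596,120).

```bash
cat > h.py <<'E'
from workcell import env
import numpy as np, cv2
from scipy.optimize import least_squares
from scipy.spatial.transform import Rotation as Ro
def proj(c,X):
    p=np.atleast_2d(X)@c["R"].T+c["t"]; return np.c_[c["fx"]*p[:,0]/p[:,2]+c["cx"],c["fy"]*p[:,1]/p[:,2]+c["cy"]]
def onz(c,uv,z):
    d=c["R"].T@np.array([(uv[0]-c["cx"])/c["fx"],(uv[1]-c["cy"])/c["fy"],1]); o=-c["R"].T@c["t"]
    return o+d*(z-o[2])/d[2]
E
python3 - <<'E'
from h import *
S=env.get_calibration("scene");D=env.get_calibration("side")
s=lambda u,v:(220+u/4-.4,160+v/4-.4); d=lambda u,v:(200+u/4-.4,195+v/4-.4)
th=np.linspace(0,6.283,361)
def ring(p,z=238): return np.c_[p[0]+126*np.cos(th),p[1]+126*np.sin(th),0*th+z]
def f(p):
    a=proj(S,ring(p));b=proj(D,ring(p))
    return [a[:,0].max()-s(552,0)[0],a[:,1].min()-s(0,15)[1],a[:,1].max()-s(0,345)[1],b[:,0].min()-d(150,0)[0],b[:,0].max()-d(578,0)[0],b[:,1].min()-d(0,10)[1],b[:,1].max()-d(0,203)[1]]
r=least_squares(f,[600,0]);c=r.x;print("centre",c,np.round(r.fun,1))
g1=onz(S,s(659,354),163);g2=onz(D,d(596,120),163);print("grip",g1,g2)
g=(g1+g2)/2; v=g[:2]-c; print("r",np.hypot(*v),"dir",np.degrees(np.arctan2(v[1],v[0])))
t=onz(S,s(493,321),180);print("tab",t, t[:2]-c, np.hypot(*(t[:2]-c)))
# bracket plate: corners (press +x dir), z~240-250
for q in[(40,110),(135,108),(20,235),(132,230)]: print("br s",onz(S,s(*q),244)[:2]-c)
for q in[(228,122),(360,160),(182,158),(318,200)]: print("br d",onz(D,d(*q),244)[:2]-c)
for q in [(185,490),(365,568),(505,415)]: print("base",onz(D,d(*q),10)[:2]-c)
print("beaker",onz(S,s(470,262),0),"roll",onz(S,s(245,160),35), "ins", onz(S,(335,429),0),onz(S,(366,396),0))
E
```

```text
centre [689.57481383 114.04960131] [ 1.4 -0.6  0.7 -2.2  1.  -0.1  1.9]
grip [518.1499401  173.35081962 163.        ] [514.93975017 171.29095306 163.        ]
r 182.57851112661356 dir 161.38802362756397
tab [596.0978244  164.61618671 180.        ] [-93.47698943  50.5665854 ] 106.27759459107365
br s [118.47284424 -41.19376837]
br s [ 72.93600832 -40.07432   ]
br s [118.18147929  52.4109152 ]
br s [68.38352435 51.76771056]
br d [ 67.9155752  -44.81519919]
br d [67.84175391 44.22267015]
br d [114.95213456 -41.09435481]
br d [116.01408868  49.84516019]
base [109.59704888 -63.41658854]
base [117.2805671   71.06979825]
base [-55.41462771  60.65983909]
beaker [592.53421648 -88.3158016    0.        ] roll [ 730.64837239 -153.99363133   35.        ] ins [626.07803102 445.12022103   0.        ] [567.21840156 384.96152742   0.        ]
```

```bash
cat >> h.py <<'E'
C=np.array([689.6,114.0]); A=np.radians(161.4)
def uv(a): return np.array([np.cos(a),np.sin(a),0]),np.array([-np.sin(a),np.cos(a),0])  # outward, ccw
def Rtool(a,tilt,sg=1):
    u,n=uv(a); z=-u*np.sin(tilt)-np.array([0,0,1])*np.cos(tilt); y=sg*n
    return np.c_[np.cross(y,z),y,z]
def cur():
    s=env.state(); return s,Ro.from_euler("xyz",s["ee_rot"],degrees=True)
def togo(p,R):
    s,r=cur(); print("t",s["time_s"],"at",np.round(s["ee_pos"],1),"F",np.round(s["force"],1),"q",np.round(s["qpos"],0),"w",round(s["gripper_width"],1))
    print("go mm",np.round(p-s["ee_pos"],1),"rotvec",np.round((Ro.from_matrix(R)*r.inv()).as_rotvec(),3))
E
python3 - <<'E'
from h import *
u,n=uv(A)
for sg in(1,-1):
    togo(np.r_[C,172]+u*104-n*60,Rtool(A,np.radians(40),sg))
print("tab est",np.r_[C,180]+u*101-n*20.6)
S=env.get_calibration("scene");D=env.get_calibration("side")
def tri(a,b):
    f=lambda X:np.r_[proj(S,X)[0]-a,proj(D,X)[0]-b]
    r=least_squares(f,[400,-200,200.]);return np.round(r.x),np.round(r.fun,1)
print("flask",tri((490,155),(302,165)),"rod",tri((425,165),(240,208)))
E
```

```text
t 0.1 at [173.  547.9 213.2] F [0.4 0.5 0.7] q [71. 18. 90. -0. 72. -1.] w 91.2
go mm [ 437.2 -343.9  -41.2] rotvec [-1.015  0.333  2.935]
t 0.1 at [173.  547.9 213.2] F [0.4 0.5 0.7] q [71. 18. 90. -0. 72. -1.] w 91.2
go mm [ 437.2 -343.9  -41.2] rotvec [-0.215 -0.664 -0.018]
tab est [600.44595236 165.73891949 180.        ]
flask (array([ 225., -153.,  151.]), array([ 0. , -1.6,  0.9,  1.9])) rod (array([ 331., -330.,    7.]), array([ 0. , -0.8,  0.4,  0.9]))
```

```bash
R='{"dx":0.025,"dy":-0.0215,"dz":0.0058,"wx":-0.0143,"wy":-0.0443,"wz":-0.0012,"grip":1}'; python3 -m jog '[{"dx":0.025,"dy":-0.0215,"dz":0.0058,"wx":-0.0143,"wy":-0.0443,"grip":1},{"dx":0.025,"dy":-0.0215,"dz":0.0058,"wx":-0.0143,"wy":-0.0443,"grip":1},{"dx":0.025,"dy":-0.0215,"dz":0.0058,"wx":-0.0143,"wy":-0.0443,"grip":1},{"dx":0.025,"dy":-0.0215,"dz":0.0058,"wx":-0.0143,"wy":-0.0443,"grip":1},{"dx":0.025,"dy":-0.0215,"dz":0.0058,"wx":-0.0143,"wy":-0.0443,"grip":1},{"dx":0.025,"dy":-0.0215,"dz":0.0058,"wx":-0.0143,"wy":-0.0443,"grip":1},{"dx":0.025,"dy":-0.0215,"dz":0.0058,"wx":-0.0143,"wy":-0.0443,"grip":1},{"dx":0.025,"dy":-0.0215,"dz":0.0058,"wx":-0.0143,"wy":-0.0443,"grip":1},{"dx":0.025,"dy":-0.0215,"dz":0.0058,"wx":-0.0143,"wy":-0.0443,"grip":1},{"dx":0.025,"dy":-0.0215,"dz":0.0058,"wx":-0.0143,"wy":-0.0443,"grip":1}]'
python3 -m jog '[{"dx":0.025,"dy":-0.0215,"dz":0.0058,"wx":-0.0143,"wy":-0.0443},{"dx":0.025,"dy":-0.0215,"dz":0.0058,"wx":-0.0143,"wy":-0.0443},{"dx":0.025,"dy":-0.0215,"dz":0.0058,"wx":-0.0143,"wy":-0.0443},{"dx":0.025,"dy":-0.0215,"dz":0.0058,"wx":-0.0143,"wy":-0.0443},{"dx":0.025,"dy":-0.0215,"dz":0.0058,"wx":-0.0143,"wy":-0.0443},{},{}]'
python3 - <<'E'
from h import *
u,n=uv(A)
togo(np.r_[C,172]+u*104-n*50,Rtool(A,np.radians(40),-1))
w=env.grab_frame("wrist")[:,:,::-1];c=env.get_calibration("wrist")
s=env.grab_frame("scene")[:,:,::-1]
for k,X in dict(tab=np.r_[C,180]+u*101-n*20.6,grip=np.r_[C,163]+u*180,tabtop=np.r_[C,192]+u*101-n*20.6,centre=np.r_[C,148]).items(): print(k,proj(c,X))
print(proj(c,env.state()["ee_pos"]))
cv2.imwrite("pics/w1.png",w)
E
```

```text
t 0.1 at [173.  547.9 213.2] F [0.4 0.5 0.7] q [71. 18. 90. -0. 72. -1.] w 91.2
go mm [ 434.  -353.3  -41.2] rotvec [-0.215 -0.664 -0.018]
tab [[ 77.15073604 788.81241747]]
grip [[ 52.55610259 711.5809693 ]]
tabtop [[ 69.13308792 810.23770449]]
centre [[ 91.14457312 791.98664467]]
[[325.16706483 300.79403613]]invalid input
invalid input
```

View pics/w1.png

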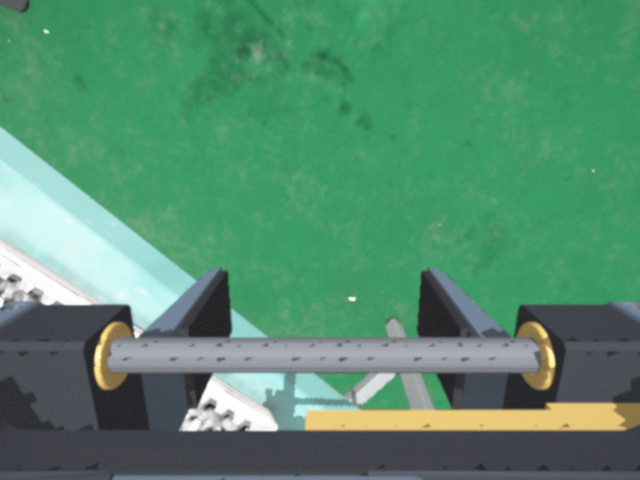

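The move was refused, so the wrist view shows only the floor and the open fingers. I'll send the rows again with every key present.

```bash
python3 -m jog '[{"dx":0.03,"dy":-0.025,"dz":0.01,"wx":-0.0143,"wy":-0.0443,"wz":-0.001,"grip":1},{"dx":0.03,"dy":-0.025,"dz":0.01,"wx":-0.0143,"wy":-0.0443,"wz":-0.001,"grip":1},{"dx":0.03,"dy":-0.025,"dz":0.01,"wx":-0.0143,"wy":-0.0443,"wz":-0.001,"grip":1},{"dx":0.03,"dy":-0.025,"dz":0.01,"wx":-0.0143,"wy":-0.0443,"wz":-0.001,"grip":1},{"dx":0.03,"dy":-0.025,"dz":0.01,"wx":-0.0143,"wy":-0.0443,"wz":-0.001,"grip":1},{"dx":0.03,"dy":-0.025,"dz":0.01,"wx":-0.0143,"wy":-0.0443,"wz":-0.001,"grip":1},{"dx":0.03,"dy":-0.025,"dz":0.01,"wx":-0.0143,"wy":-0.0443,"wz":-0.001,"grip":1},{"dx":0.03,"dy":-0.025,"dz":0.01,"wx":-0.0143,"wy":-0.0443,"wz":-0.001,"grip":1},{"dx":0.03,"dy":-0.025,"dz":0.01,"wx":-0.0143,"wy":-0.0443,"wz":-0.001,"grip":1},{"dx":0.03,"dy":-0.025,"dz":0.01,"wx":-0.0143,"wy":-0.0443,"wz":-0.001,"grip":1}]' 20
```

```text
time_s: 1.2
ee_pos: [474.0, 297.2, 314.3]
ee_rot: [-180.0, 26.8, 161.9]
force: [-0.5, 0.3, -0.3]
gripper_width: 14.2
```

```bash
python3 -m jog '[{"dx":0.015,"dy":-0.014,"dz":-0.003,"wx":-0.0143,"wy":-0.0443,"wz":-0.001,"grip":1},{"dx":0.015,"dy":-0.014,"dz":-0.003,"wx":-0.0143,"wy":-0.0443,"wz":-0.001,"grip":1},{"dx":0.015,"dy":-0.014,"dz":-0.003,"wx":-0.0143,"wy":-0.0443,"wz":-0.001,"grip":1},{"dx":0.015,"dy":-0.014,"dz":-0.003,"wx":-0.0143,"wy":-0.0443,"wz":-0.001,"grip":1},{"dx":0.015,"dy":-0.014,"dz":-0.003,"wx":-0.0143,"wy":-0.0443,"wz":-0.001,"grip":1},{"dx":0,"dy":0,"dz":0,"wx":0,"wy":0,"wz":0,"grip":1}]'
python3 - <<'E'
from h import *
u,n=uv(A)
togo(np.r_[C,172]+u*104-n*55,Rtool(A,np.radians(40),-1))
w=env.grab_frame("wrist")[:,:,::-1];c=env.get_calibration("wrist")
for k,X in dict(tab=np.r_[C,180]+u*101-n*20.6,grip=np.r_[C,163]+u*180,gtop=np.r_[C,184]+u*180,tabtop=np.r_[C,192]+u*101-n*20.6).items(): print(k,proj(c,X))
cv2.imwrite("pics/w2.png",w)
E
```

```text
time_s: 1.8
ee_pos: [547.5, 226.6, 297.1]
ee_rot: [-179.8, 39.9, 161.6]
force: [0.2, 0.8, -1.3]
gripper_width: 0.9
t 1.8 at [547.5 226.6 297.1] F [ 0.2  0.8 -1.3] q [ 39.   7. 104. -42.  54. -11.] w 0.9
go mm [  61.1  -27.3 -125.1] rotvec [ 0.002 -0.003 -0.002]
tab [[272.59180543 203.40228473]]
grip [[230.22039334 107.02655667]]
gtop [[225.73525594 128.23556943]]
tabtop [[271.47672153 215.19094727]]
```

View pics/w2.png

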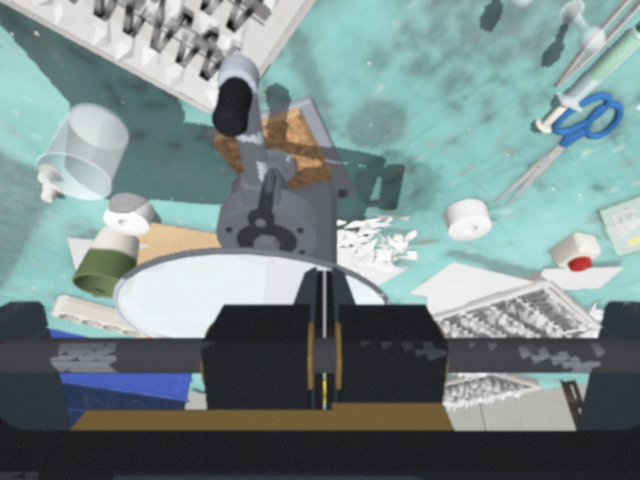

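The wrist view matches the model: the post is at (233,107), predicted (230,107). The lever shows near (268,195). I'll enlarge that part.

Run:
```python
import cv2
cv2.imwrite("pics/w2c.png",cv2.resize(cv2.imread("pics/w2.png")[50:260,190:360],None,fx=2.85,fy=2.85,interpolation=3))
```

```text
(no output)
```

View pics/w2c.png

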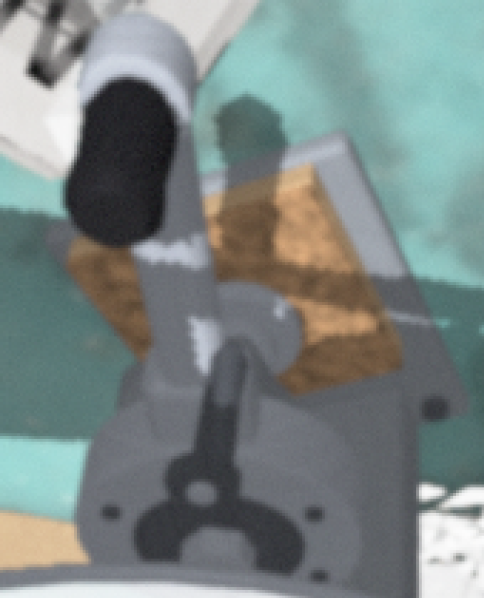

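Run:
```python
from h import *
u,n=uv(A);c=env.get_calibration("wrist")
k=lambda X:np.round((proj(c,X)[0]-[190,50])*2.85)
for l in(-.35,-.28):
  e=u*np.cos(l)+n*np.sin(l)
  for r in(53,67):
    for z in(157,192): print(l,r,z,k(np.r_[C,z]+u*45+e*r))
print("pivot157",k(np.r_[C,157]+u*45),"pivot165",k(np.r_[C,165]+u*45),"ax148",k(np.r_[C,148]),"post",k(np.r_[C,184]+u*180),k(np.r_[C,143]+u*180),"rim",k(np.r_[C,236]+u*125))
```

```text
-0.35 53 157 [235. 391.]
-0.35 53 192 [226. 484.]
-0.35 67 157 [247. 360.]
-0.35 67 192 [238. 455.]
-0.28 53 157 [223. 388.]
-0.28 53 192 [213. 482.]
-0.28 67 157 [231. 357.]
-0.28 67 192 [221. 452.]
pivot157 [197. 490.] pivot165 [195. 510.] ax148 [216. 543.] post [102. 223.] [126. 110.] rim [120. 556.]
```

The lever tab is the dark column at about (218–235, 345–470) in the crop, which fits the model (tab left, lever ≈ -0.3). Next I back off a little and then go in along the tool axis.

```bash
python3 -m jog '[{"dx":-0.018,"dy":0.006,"dz":0,"wx":0,"wy":0,"wz":0,"grip":1},{"dx":-0.018,"dy":0.006,"dz":0,"wx":0,"wy":0,"wz":0,"grip":1},{"dx":0.012,"dy":-0.005,"dz":-0.0155,"wx":0,"wy":0,"wz":0,"grip":1},{"dx":0.012,"dy":-0.005,"dz":-0.0155,"wx":0,"wy":0,"wz":0,"grip":1},{"dx":0.012,"dy":-0.005,"dz":-0.0155,"wx":0,"wy":0,"wz":0,"grip":1},{"dx":0.012,"dy":-0.005,"dz":-0.0155,"wx":0,"wy":0,"wz":0,"grip":1},{"dx":0.012,"dy":-0.005,"dz":-0.0155,"wx":0,"wy":0,"wz":0,"grip":1},{"dx":0.012,"dy":-0.005,"dz":-0.0155,"wx":0,"wy":0,"wz":0,"grip":1},{"dx":0.012,"dy":-0.005,"dz":-0.0155,"wx":0,"wy":0,"wz":0,"grip":1},{"dx":0.012,"dy":-0.005,"dz":-0.0155,"wx":0,"wy":0,"wz":0,"grip":1}]'
python3 -m jog '[{"dx":0,"dy":0,"dz":0,"wx":0,"wy":0,"wz":0,"grip":1},{"dx":0,"dy":0,"dz":0,"wx":0,"wy":0,"wz":0,"grip":1}]'
python3 - <<'E'
from h import *
u,n=uv(A)
togo(np.r_[C,172]+u*104-n*55,Rtool(A,np.radians(40),-1))
togo(np.r_[C,172]+u*104-n*0,Rtool(A,np.radians(40),-1))
E
```

```text
time_s: 2.85
ee_pos: [608.9, 201.2, 175.1]
ee_rot: [179.8, 40.0, 161.5]
force: [-0.5, 0.7, 0.2]
gripper_width: 0.2
time_s: 3.05
ee_pos: [608.2, 201.0, 175.5]
ee_rot: [179.9, 40.0, 161.5]
force: [-0.5, -0.4, 0.2]
gripper_width: 0.5
t 3.05 at [608.2 201.  175.5] F [-0.5 -0.4  0.2] q [ 32.  17. 111. -54.  38.   1.] w 0.5
go mm [ 0.4 -1.7 -3.5] rotvec [-0.001  0.001 -0.003]
t 3.05 at [608.2 201.  175.5] F [-0.5 -0.4  0.2] q [ 32.  17. 111. -54.  38.   1.] w 0.5
go mm [-17.2 -53.8  -3.5] rotvec [-0.001  0.001 -0.003]
```

```bash
python3 -m jog '[{"dx":-0.0015,"dy":-0.0045,"dz":-0.0005,"wx":0,"wy":0,"wz":0,"grip":1},{"dx":-0.0015,"dy":-0.0045,"dz":-0.0005,"wx":0,"wy":0,"wz":0,"grip":1},{"dx":-0.0015,"dy":-0.0045,"dz":-0.0005,"wx":0,"wy":0,"wz":0,"grip":1},{"dx":-0.0015,"dy":-0.0045,"dz":0,"wx":0,"wy":0,"wz":0,"grip":1},{"dx":-0.0015,"dy":-0.0045,"dz":0,"wx":0,"wy":0,"wz":0,"grip":1},{"dx":-0.0015,"dy":-0.0045,"dz":0,"wx":0,"wy":0,"wz":0,"grip":1}]'
python3 -m jog '[{"dx":-0.0015,"dy":-0.0045,"dz":0,"wx":0,"wy":0,"wz":0,"grip":1},{"dx":-0.0015,"dy":-0.0045,"dz":0,"wx":0,"wy":0,"wz":0,"grip":1},{"dx":-0.0015,"dy":-0.0045,"dz":0,"wx":0,"wy":0,"wz":0,"grip":1},{"dx":-0.0015,"dy":-0.0045,"dz":0,"wx":0,"wy":0,"wz":0,"grip":1}]'
python3 -m jog '[{"dx":-0.001,"dy":-0.003,"dz":0,"wx":0,"wy":0,"wz":0,"grip":1},{"dx":0,"dy":0,"dz":0,"wx":0,"wy":0,"wz":0,"grip":1},{"dx":0,"dy":0,"dz":0,"wx":0,"wy":0,"wz":0,"grip":1}]'
```

```text
time_s: 3.65
ee_pos: [599.1, 173.6, 173.8]
ee_rot: [179.8, 40.0, 161.5]
force: [-0.8, 1.6, 1.1]
gripper_width: 0.6
time_s: 4.05
ee_pos: [592.9, 154.6, 173.4]
ee_rot: [180.0, 40.0, 161.6]
force: [0.5, 0.5, -0.5]
gripper_width: 0.1
time_s: 4.35
ee_pos: [592.2, 152.3, 173.5]
ee_rot: [179.9, 40.0, 161.5]
force: [-0.2, 0.1, 0.1]
gripper_width: 0.3
```

Contact showed briefly and then vanished, which fits a flip. I'll back out along the axis and look.

```bash
python3 -m jog '[{"dx":0.002,"dy":0.006,"dz":0,"wx":0,"wy":0,"wz":0,"grip":1},{"dx":-0.012,"dy":0.004,"dz":0.015,"wx":0,"wy":0,"wz":0,"grip":1},{"dx":-0.012,"dy":0.004,"dz":0.015,"wx":0,"wy":0,"wz":0,"grip":1},{"dx":-0.012,"dy":0.004,"dz":0.015,"wx":0,"wy":0,"wz":0,"grip":1},{"dx":-0.012,"dy":0.004,"dz":0.015,"wx":0,"wy":0,"wz":0,"grip":1},{"dx":-0.012,"dy":0.004,"dz":0.015,"wx":0,"wy":0,"wz":0,"grip":1},{"dx":-0.012,"dy":0.004,"dz":0.015,"wx":0,"wy":0,"wz":0,"grip":1},{"dx":-0.012,"dy":0.004,"dz":0.015,"wx":0,"wy":0,"wz":0,"grip":1},{"dx":-0.012,"dy":0.004,"dz":0.015,"wx":0,"wy":0,"wz":0,"grip":1},{"dx":0,"dy":0,"dz":0,"wx":0,"wy":0,"wz":0,"grip":1}]'
python3 - <<'E'
from h import *
u,n=uv(A)
w=env.grab_frame("wrist")[:,:,::-1];c=env.get_calibration("wrist")
p=proj(c,np.r_[C,170]+u*120)[0].astype(int);o=np.maximum(p-[100,100],0);print(o)
k=lambda X:np.round((proj(c,X)[0]-o)*2.9)
for l in(-.35,.35):
  e=u*np.cos(l)+n*np.sin(l); print(l,[k(np.r_[C,z]+u*45+e*60) for z in(157,192)])
print(k(np.r_[C,184]+u*180))
cv2.imwrite("pics/w3.png",cv2.resize(w[o[1]:o[1]+200,o[0]:o[0]+220],None,fx=2.9,fy=2.9,interpolation=3))
# next: above post, vertical
togo(np.r_[C,230]+u*184,Rtool(A,0,-1))
E
```

```text
time_s: 5.35
ee_pos: [498.3, 192.0, 295.9]
ee_rot: [179.6, 40.2, 161.5]
force: [0.6, -0.6, -1.7]
gripper_width: 0.4
[209 109]
-0.35 [array([358., 295.]), array([360., 388.])]
0.35 [array([227., 295.]), array([221., 388.])]
[282. 181.]
t 5.4 at [498.3 191.5 294.4] F [-0.5  0.  -0.1] q [ 40.   1. 111. -43.  53.  -9.] w 0.3
go mm [ 16.9 -18.8 -64.4] rotvec [ 0.219  0.664 -0.004]
```

View pics/w3.png

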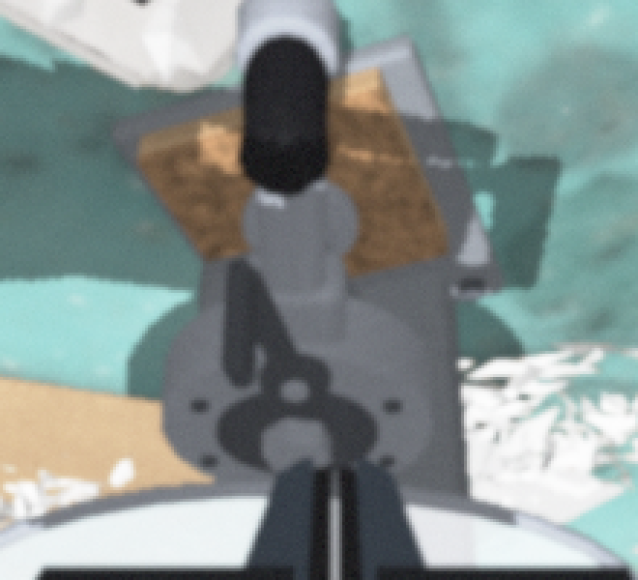

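The lever is flipped: the tab is now at (240,260–380), on the robot's right of the handle. Next I put the open fingers over the grip post, upright.

```bash
python3 -m jog '[{"dx":0.003,"dy":-0.003,"dz":-0.01,"wx":0.0365,"wy":0.1107,"wz":-0.0007,"grip":-0.3},{"dx":0.003,"dy":-0.003,"dz":-0.01,"wx":0.0365,"wy":0.1107,"wz":-0.0007,"grip":-0.3},{"dx":0.003,"dy":-0.003,"dz":-0.01,"wx":0.0365,"wy":0.1107,"wz":-0.0007,"grip":-0.3},{"dx":0.003,"dy":-0.003,"dz":-0.01,"wx":0.0365,"wy":0.1107,"wz":-0.0007,"grip":-0.3},{"dx":0.003,"dy":-0.003,"dz":-0.01,"wx":0.0365,"wy":0.1107,"wz":-0.0007,"grip":-0.3},{"dx":0.002,"dy":-0.004,"dz":-0.014,"wx":0.0365,"wy":0.1107,"wz":-0.0007,"grip":-0.3},{"dx":0,"dy":0,"dz":0,"wx":0,"wy":0,"wz":0,"grip":-0.3},{"dx":0,"dy":0,"dz":0,"wx":0,"wy":0,"wz":0,"grip":-0.3}]'
python3 - <<'E'
from h import *
u,n=uv(A)
togo(np.r_[C,152]+u*184,Rtool(A,0,-1))
E
```

```text
time_s: 6.2
ee_pos: [515.3, 170.5, 227.8]
ee_rot: [-179.7, -0.1, 161.3]
force: [0.4, -0.4, -0.6]
gripper_width: 58.4
t 6.2 at [515.3 170.5 227.8] F [ 0.4 -0.4 -0.6] q [ 17.  15.  92.  -0.  73. -54.] w 58.4
go mm [ -0.1   2.2 -75.8] rotvec [ 0.004 -0.004  0.002]
```

```bash
python3 -m jog '[{"dx":0,"dy":0.002,"dz":-0.019,"wx":0,"wy":0,"wz":0,"grip":-0.3},{"dx":0,"dy":0,"dz":-0.019,"wx":0,"wy":0,"wz":0,"grip":-0.3},{"dx":0,"dy":0,"dz":-0.019,"wx":0,"wy":0,"wz":0,"grip":-0.3},{"dx":0,"dy":0,"dz":-0.018,"wx":0,"wy":0,"wz":0,"grip":-0.3},{"dx":0,"dy":0,"dz":0,"wx":0,"wy":0,"wz":0,"grip":0.2}]' 15
python3 -m jog '[{"dx":0,"dy":0,"dz":0,"wx":0,"wy":0,"wz":0,"grip":1},{"dx":0,"dy":0,"dz":0,"wx":0,"wy":0,"wz":0,"grip":1},{"dx":0,"dy":0,"dz":0,"wx":0,"wy":0,"wz":0,"grip":1},{"dx":0,"dy":0,"dz":0,"wx":0,"wy":0,"wz":0,"grip":1}]' 15
```

```text
time_s: 6.7
ee_pos: [512.5, 173.5, 152.9]
ee_rot: [-179.7, -0.2, 161.5]
force: [0.4, 0.4, 0.2]
gripper_width: 53.9
time_s: 7.1
ee_pos: [515.5, 173.6, 155.3]
ee_rot: [-179.9, 0.0, 161.4]
force: [0.6, 1.2, 0.7]
gripper_width: 22.3
```

Run:
```python
import numpy as np
a=161.4+5.5*np.arange(-4,10)
P=184*np.c_[np.cos(np.radians(a)),np.sin(np.radians(a))]
for x,d in zip(a,np.diff(P,axis=0)): print(x,np.round(d,1))
```

```text
139.4 [-10.8 -13.9]
144.9 [ -9.4 -14.9]
150.4 [ -8.  -15.8]
155.9 [ -6.4 -16.4]
161.4 [ -4.8 -17. ]
166.9 [ -3.2 -17.4]
172.4 [ -1.5 -17.6]
177.9 [  0.2 -17.7]
183.4 [  1.9 -17.6]
188.9 [  3.6 -17.3]
194.4 [  5.2 -16.9]
199.9 [  6.8 -16.3]
205.4 [  8.3 -15.6]
```

```bash
python3 -m jog '[{"dx":-0.0048,"dy":-0.017,"dz":0,"wx":0,"wy":0,"wz":0.096,"grip":1},{"dx":-0.0032,"dy":-0.0174,"dz":0,"wx":0,"wy":0,"wz":0.096,"grip":1},{"dx":-0.0015,"dy":-0.0176,"dz":0,"wx":0,"wy":0,"wz":0.096,"grip":1}]' 25
python3 -m jog '[{"dx":0.0002,"dy":-0.0177,"dz":0,"wx":0,"wy":0,"wz":0.096,"grip":1},{"dx":0.0019,"dy":-0.0176,"dz":0,"wx":0,"wy":0,"wz":0.096,"grip":1}]' 25
python3 -m jog '[{"dx":0.0036,"dy":-0.0173,"dz":0,"wx":0,"wy":0,"wz":0.096,"grip":1},{"dx":0.0052,"dy":-0.0169,"dz":0,"wx":0,"wy":0,"wz":0.096,"grip":1}]' 25
python3 -m jog '[{"dx":0.0068,"dy":-0.0163,"dz":0,"wx":0,"wy":0,"wz":0.096,"grip":1}]'
python3 -m jog '[{"dx":0,"dy":0,"dz":0,"wx":0,"wy":0,"wz":0,"grip":1},{"dx":0,"dy":0,"dz":0,"wx":0,"wy":0,"wz":0,"grip":1}]'
```

```text
time_s: 7.4
ee_pos: [505.8, 123.2, 155.3]
ee_rot: [179.8, 0.0, 178.0]
force: [0.1, 11.9, -0.2]
gripper_width: 21.6
time_s: 7.6
ee_pos: [507.5, 88.2, 155.3]
ee_rot: [179.8, 0.0, -171.0]
force: [-1.2, 9.6, 0.7]
gripper_width: 21.6
time_s: 7.8
ee_pos: [515.9, 53.9, 155.2]
ee_rot: [179.8, 0.0, -160.0]
force: [-1.6, 9.1, 2.2]
gripper_width: 21.4
time_s: 7.9
ee_pos: [522.5, 37.6, 155.3]
ee_rot: [179.8, 0.0, -154.5]
force: [-2.1, 10.0, 3.4]
gripper_width: 21.8
time_s: 8.1
ee_pos: [523.6, 35.4, 155.3]
ee_rot: [-179.8, -0.0, -154.7]
force: [-2.2, 0.4, 5.4]
gripper_width: 21.5
```

The stroke drove the screw, with about 10 N throughout. Now the return.

```bash
python3 -m jog '[{"dx":-0.0068,"dy":0.0163,"dz":0,"wx":0,"wy":0,"wz":-0.096,"grip":1},{"dx":-0.0052,"dy":0.0169,"dz":0,"wx":0,"wy":0,"wz":-0.096,"grip":1},{"dx":-0.0036,"dy":0.0173,"dz":0,"wx":0,"wy":0,"wz":-0.096,"grip":1}]'
python3 -m jog '[{"dx":-0.0019,"dy":0.0176,"dz":0,"wx":0,"wy":0,"wz":-0.096,"grip":1},{"dx":-0.0002,"dy":0.0177,"dz":0,"wx":0,"wy":0,"wz":-0.096,"grip":1},{"dx":0.0015,"dy":0.0176,"dz":0,"wx":0,"wy":0,"wz":-0.096,"grip":1},{"dx":0.0032,"dy":0.0174,"dz":0,"wx":0,"wy":0,"wz":-0.096,"grip":1},{"dx":0.0048,"dy":0.017,"dz":0,"wx":0,"wy":0,"wz":-0.096,"grip":1}]'
python3 -m jog '[{"dx":0.0064,"dy":0.0164,"dz":0,"wx":0,"wy":0,"wz":-0.096,"grip":1},{"dx":0.008,"dy":0.0158,"dz":0,"wx":0,"wy":0,"wz":-0.096,"grip":1}]'
python3 -m jog '[{"dx":0.0094,"dy":0.0149,"dz":0,"wx":0,"wy":0,"wz":-0.096,"grip":1},{"dx":0,"dy":0,"dz":0,"wx":0,"wy":0,"wz":0,"grip":1},{"dx":0,"dy":0,"dz":0,"wx":0,"wy":0,"wz":0,"grip":1}]'
```

```text
time_s: 8.4
ee_pos: [508.2, 84.8, 155.3]
ee_rot: [-179.6, 0.1, -171.3]
force: [2.3, -9.2, 3.1]
gripper_width: 21.3
time_s: 8.9
ee_pos: [515.2, 172.7, 155.3]
ee_rot: [-179.7, 0.1, 161.2]
force: [0.3, -3.8, 3.9]
gripper_width: 21.1
time_s: 9.1
ee_pos: [530.0, 205.4, 155.3]
ee_rot: [-179.8, 0.1, 150.1]
force: [1.7, -5.6, 4.1]
gripper_width: 21.2
time_s: 9.4
ee_pos: [540.2, 221.3, 155.3]
ee_rot: [180.0, 0.1, 144.9]
force: [1.6, 0.3, 4.3]
gripper_width: 21.1
```

```bash
python3 -m jog '[{"dx":-0.0094,"dy":-0.0149,"dz":0,"wx":0,"wy":0,"wz":0.096,"grip":1},{"dx":-0.008,"dy":-0.0158,"dz":0,"wx":0,"wy":0,"wz":0.096,"grip":1}]'
python3 -m jog '[{"dx":-0.0064,"dy":-0.0164,"dz":0,"wx":0,"wy":0,"wz":0.096,"grip":1},{"dx":-0.0048,"dy":-0.017,"dz":0,"wx":0,"wy":0,"wz":0.096,"grip":1}]'
python3 -m jog '[{"dx":-0.0032,"dy":-0.0174,"dz":0,"wx":0,"wy":0,"wz":0.096,"grip":1},{"dx":-0.0015,"dy":-0.0176,"dz":0,"wx":0,"wy":0,"wz":0.096,"grip":1}]'
python3 -m jog '[{"dx":0.0002,"dy":-0.0177,"dz":0,"wx":0,"wy":0,"wz":0.096,"grip":1}]'
```

```text
time_s: 9.6
ee_pos: [522.4, 190.5, 155.2]
ee_rot: [180.0, 0.1, 156.1]
force: [3.9, 2.1, 2.5]
gripper_width: 21.7
time_s: 9.8
ee_pos: [511.2, 158.5, 155.2]
ee_rot: [179.8, 0.1, 167.0]
force: [2.3, 7.8, 2.0]
gripper_width: 21.2
time_s: 10.0
ee_pos: [506.0, 123.6, 155.2]
ee_rot: [179.8, 0.1, 178.0]
force: [1.4, 7.9, 2.0]
gripper_width: 21.5
time_s: 10.1
ee_pos: [506.0, 105.9, 155.2]
ee_rot: [179.8, 0.1, -176.5]
force: [1.9, 9.9, 1.7]
gripper_width: 21.3
```

```bash
python3 -m jog '[{"dx":0.0019,"dy":-0.0176,"dz":0,"wx":0,"wy":0,"wz":0.096,"grip":1}]'
python3 -m jog '[{"dx":0.0036,"dy":-0.0173,"dz":0,"wx":0,"wy":0,"wz":0.096,"grip":1}]'
python3 -m jog '[{"dx":0.0052,"dy":-0.0169,"dz":0,"wx":0,"wy":0,"wz":0.096,"grip":1}]'
python3 -m jog '[{"dx":0.0068,"dy":-0.0163,"dz":0,"wx":0,"wy":0,"wz":0.096,"grip":1}]'
```

```text
time_s: 10.2
ee_pos: [507.6, 88.3, 155.2]
ee_rot: [179.8, 0.1, -171.0]
force: [0.9, 9.7, 3.4]
gripper_width: 21.5
time_s: 10.3
ee_pos: [511.0, 70.9, 155.2]
ee_rot: [179.8, 0.1, -165.5]
force: [-0.1, 8.4, 4.1]
gripper_width: 21.7
time_s: 10.4
ee_pos: [516.0, 54.1, 155.2]
ee_rot: [179.8, 0.1, -160.0]
force: [-0.4, 9.8, 4.7]
gripper_width: 21.2
time_s: 10.5
ee_pos: [522.6, 37.8, 155.2]
ee_rot: [179.8, 0.1, -154.5]
force: [-1.6, 9.9, 5.5]
gripper_width: 21.5
```

No stop yet. Return, then another stroke.

```bash
python3 -m jog '[{"dx":-0.0068,"dy":0.0163,"dz":0,"wx":0,"wy":0,"wz":-0.096,"grip":1},{"dx":-0.0052,"dy":0.0169,"dz":0,"wx":0,"wy":0,"wz":-0.096,"grip":1},{"dx":-0.0036,"dy":0.0173,"dz":0,"wx":0,"wy":0,"wz":-0.096,"grip":1},{"dx":-0.0019,"dy":0.0176,"dz":0,"wx":0,"wy":0,"wz":-0.096,"grip":1},{"dx":-0.0002,"dy":0.0177,"dz":0,"wx":0,"wy":0,"wz":-0.096,"grip":1},{"dx":0.0015,"dy":0.0176,"dz":0,"wx":0,"wy":0,"wz":-0.096,"grip":1},{"dx":0.0032,"dy":0.0174,"dz":0,"wx":0,"wy":0,"wz":-0.096,"grip":1},{"dx":0.0048,"dy":0.017,"dz":0,"wx":0,"wy":0,"wz":-0.096,"grip":1}]'
python3 -m jog '[{"dx":0.0064,"dy":0.0164,"dz":0,"wx":0,"wy":0,"wz":-0.096,"grip":1},{"dx":0.008,"dy":0.0158,"dz":0,"wx":0,"wy":0,"wz":-0.096,"grip":1},{"dx":0.0094,"dy":0.0149,"dz":0,"wx":0,"wy":0,"wz":-0.096,"grip":1},{"dx":0,"dy":0,"dz":0,"wx":0,"wy":0,"wz":0,"grip":1}]'
python3 -m jog '[{"dx":-0.0094,"dy":-0.0149,"dz":0,"wx":0,"wy":0,"wz":0.096,"grip":1},{"dx":-0.008,"dy":-0.0158,"dz":0,"wx":0,"wy":0,"wz":0.096,"grip":1}]'
python3 -m jog '[{"dx":-0.0064,"dy":-0.0164,"dz":0,"wx":0,"wy":0,"wz":0.096,"grip":1}]'
python3 -m jog '[{"dx":-0.0048,"dy":-0.017,"dz":0,"wx":0,"wy":0,"wz":0.096,"grip":1}]'
```

```text
time_s: 11.3
ee_pos: [515.2, 172.2, 155.2]
ee_rot: [-179.7, 0.1, 161.2]
force: [1.0, -4.8, 3.7]
gripper_width: 21.3
time_s: 11.7
ee_pos: [540.6, 221.5, 155.2]
ee_rot: [-180.0, 0.1, 144.8]
force: [2.3, -0.1, 4.2]
gripper_width: 21.3
time_s: 11.9
ee_pos: [522.6, 190.6, 155.2]
ee_rot: [180.0, 0.1, 156.1]
force: [4.4, 1.7, 3.1]
gripper_width: 21.3
time_s: 12.0
ee_pos: [516.5, 175.7, 155.2]
ee_rot: [179.7, 0.1, 161.5]
force: [4.7, 9.4, -0.7]
gripper_width: 21.3
time_s: 12.1
ee_pos: [511.3, 158.5, 155.2]
ee_rot: [179.8, 0.1, 167.0]
force: [3.7, 7.8, 0.8]
gripper_width: 21.1
```

Driving again. From here I step row by row and watch for the stop.

```bash
python3 -m jog '[{"dx":-0.0032,"dy":-0.0174,"dz":0,"wx":0,"wy":0,"wz":0.096,"grip":1}]'
python3 -m jog '[{"dx":-0.0015,"dy":-0.0176,"dz":0,"wx":0,"wy":0,"wz":0.096,"grip":1}]'
```

```text
time_s: 12.2
ee_pos: [508.1, 142.7, 155.1]
ee_rot: [179.6, 0.1, 172.4]
force: [4.7, 20.9, -2.4]
gripper_width: 21.7
time_s: 12.3
ee_pos: [506.7, 129.3, 155.0]
ee_rot: [179.1, 0.2, 177.8]
force: [3.5, 36.5, -4.8]
gripper_width: 21.7
```

```bash
python3 -m jog '[{"dx":0.0001,"dy":-0.0088,"dz":0,"wx":0,"wy":0,"wz":0.048,"grip":1}]'
python3 -m jog '[{"dx":0.0001,"dy":-0.0088,"dz":0,"wx":0,"wy":0,"wz":0.048,"grip":1}]'
```

```text
time_s: 12.4
ee_pos: [506.4, 123.1, 154.9]
ee_rot: [178.7, 0.1, -179.7]
force: [1.0, 41.6, -3.3]
gripper_width: 21.8
time_s: 12.5
ee_pos: [506.3, 117.0, 154.8]
ee_rot: [178.5, 0.2, -177.0]
force: [-0.1, 48.3, -4.0]
gripper_width: 21.8
```

The force rose steadily to 48 N, which means the stop. I'll ease back and look.

```bash
python3 -m jog '[{"dx":0,"dy":0.009,"dz":0,"wx":0,"wy":0,"wz":-0.048,"grip":1},{"dx":0,"dy":0.009,"dz":0,"wx":0,"wy":0,"wz":-0.048,"grip":1},{"dx":0,"dy":0,"dz":0,"wx":0,"wy":0,"wz":0,"grip":1}]'
python3 - <<'E'
from h import *
togo(np.r_[C,152],Rtool(A,0,-1))
for nme,r in(("scene",(150,310,250,420)),):
    f=env.grab_frame(nme)[:,:,::-1]; cv2.imwrite("pics/s4.png",cv2.resize(f[160:310,220:420],(800,600),interpolation=3))
E
```

```text
time_s: 12.8
ee_pos: [507.2, 132.0, 154.9]
ee_rot: [179.0, 0.2, 177.7]
force: [2.0, 29.7, -2.1]
gripper_width: 21.5
t 12.8 at [507.2 132.  154.9] F [ 2.  29.7 -2.1] q [ 13.  16. 102.   1.  62. -75.] w 21.5
go mm [182.4 -18.   -2.9] rotvec [-0.016  0.006 -0.284]
```

View pics/s4.png

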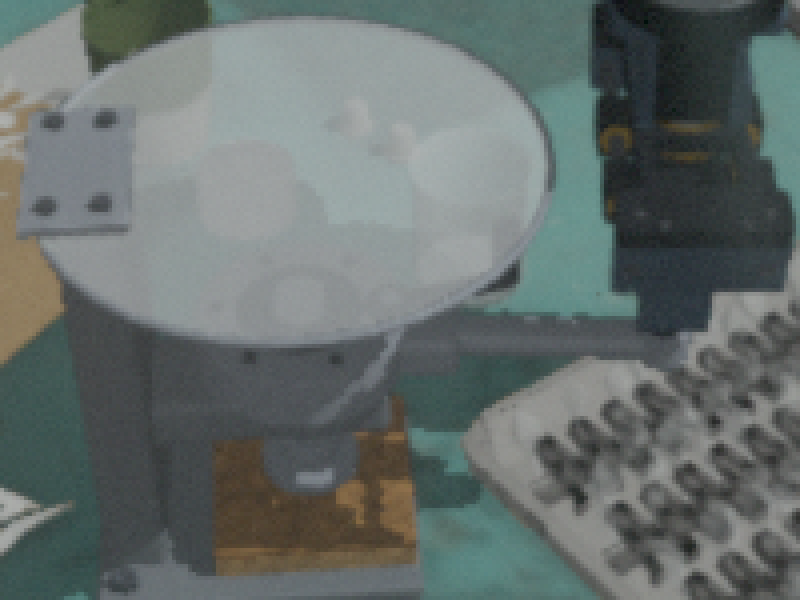

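The foot has risen about 13 crop pixels, roughly 6.5 mm or 1.6 rad. With a start near 0.4 that puts the screw at the stop. The tab, at (500,275), is still on the loosening side. Now I unload the handle and let go.

```bash
python3 -m jog '[{"dx":0.001,"dy":0.009,"dz":0,"wx":0,"wy":0,"wz":-0.048,"grip":1},{"dx":0.002,"dy":0.009,"dz":0,"wx":0,"wy":0,"wz":-0.048,"grip":1},{"dx":0,"dy":0,"dz":0,"wx":0,"wy":0,"wz":0,"grip":1}]'
python3 -m jog '[{"dx":0,"dy":0.003,"dz":0,"wx":0,"wy":0,"wz":0,"grip":1},{"dx":0,"dy":0,"dz":0,"wx":0,"wy":0,"wz":0,"grip":1}]'
```

```text
time_s: 13.15
ee_pos: [509.1, 146.0, 155.0]
ee_rot: [179.5, -0.0, 172.3]
force: [0.1, 16.9, 1.2]
gripper_width: 21.5
time_s: 13.35
ee_pos: [509.3, 147.2, 155.0]
ee_rot: [179.6, 0.0, 172.3]
force: [0.2, 12.6, 1.1]
gripper_width: 21.5
```

```bash
python3 -m jog '[{"dx":0.001,"dy":0.006,"dz":0,"wx":0,"wy":0,"wz":0,"grip":1},{"dx":0.001,"dy":0.005,"dz":0,"wx":0,"wy":0,"wz":0,"grip":1},{"dx":0,"dy":0,"dz":0,"wx":0,"wy":0,"wz":0,"grip":1},{"dx":0,"dy":0,"dz":0,"wx":0,"wy":0,"wz":0,"grip":1}]'
python3 -m jog '[{"dx":0,"dy":0,"dz":0,"wx":0,"wy":0,"wz":0,"grip":0},{"dx":0,"dy":0,"dz":0,"wx":0,"wy":0,"wz":0,"grip":-0.2},{"dx":0,"dy":0,"dz":0,"wx":0,"wy":0,"wz":0,"grip":-0.3},{"dx":0,"dy":0,"dz":0,"wx":0,"wy":0,"wz":0,"grip":-0.3}]'
python3 -m jog '[{"dx":0,"dy":0,"dz":0.02,"wx":0,"wy":0,"wz":0,"grip":-0.3},{"dx":0,"dy":0,"dz":0.02,"wx":0,"wy":0,"wz":0,"grip":-0.3},{"dx":0,"dy":0,"dz":0.02,"wx":0,"wy":0,"wz":0,"grip":-0.3},{"dx":0,"dy":0,"dz":0.02,"wx":0,"wy":0,"wz":0,"grip":-0.3},{"dx":-0.02,"dy":0.02,"dz":0.02,"wx":0,"wy":0,"wz":0,"grip":-0.3},{"dx":-0.03,"dy":0.03,"dz":0.02,"wx":0,"wy":0,"wz":0,"grip":-0.3},{"dx":-0.03,"dy":0.03,"dz":0.02,"wx":0,"wy":0,"wz":0,"grip":-0.3},{"dx":-0.03,"dy":0.03,"dz":0.02,"wx":0,"wy":0,"wz":0,"grip":-0.3},{"dx":0,"dy":0,"dz":0,"wx":0,"wy":0,"wz":0,"grip":-0.3},{"dx":0,"dy":0,"dz":0,"wx":0,"wy":0,"wz":0,"grip":-0.3}]'
python3 - <<'E'
from h import *
f=env.grab_frame("scene")[:,:,::-1]; cv2.imwrite("pics/s5.png",cv2.resize(f[160:460,190:590],(800,600),interpolation=3))
E
```

```text
time_s: 13.75
ee_pos: [510.9, 155.2, 155.0]
ee_rot: [180.0, -0.0, 172.3]
force: [-0.8, 6.4, 4.0]
gripper_width: 21.8
time_s: 14.15
ee_pos: [510.3, 153.0, 153.9]
ee_rot: [-179.8, -0.1, 172.4]
force: [0.3, 0.1, 0.3]
gripper_width: 50.6
time_s: 15.15
ee_pos: [400.6, 263.8, 314.6]
ee_rot: [-179.8, 0.0, 172.5]
force: [0.1, -0.7, 0.0]
gripper_width: 59.3
```

View pics/s5.png

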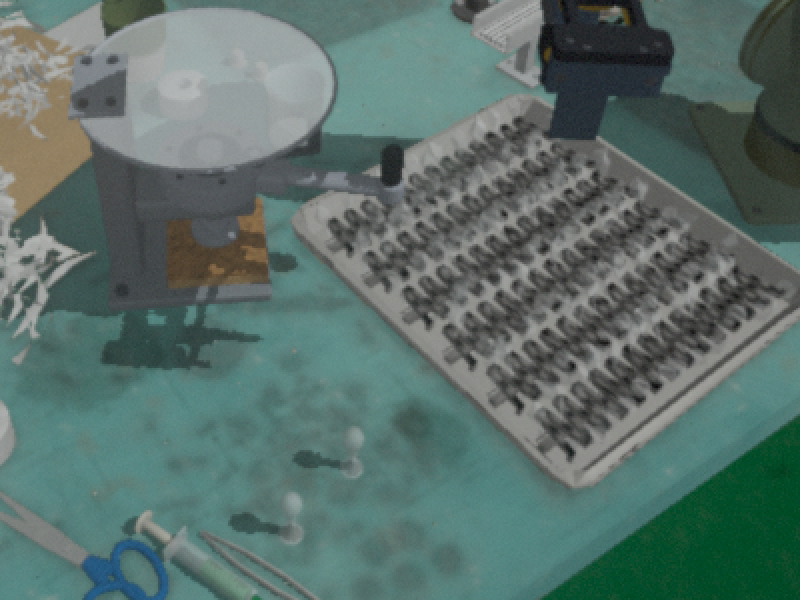

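The handle is at rest with the tool clear. The inserts, at (292,520) and (352,455), are upright, and the beaker and roll show in place through the guard. Handing in.

Run:
```python
from h import *
p=onz(env.get_calibration("scene"),(385.7,246),163);v=p[:2]-C;print(np.hypot(*v),np.degrees(np.arctan2(v[1],v[0])))
print(env.job_done())
```

```text
182.7824253452437 162.91398371790697
the job is handed in; nothing more can be done
None
```

I flipped the direction lever to the loosening side, worked the handle until the screw stopped yielding, then let go and handed the job in. That took about 15 s of the 72 s allowed.

- **Lever:** I went in under the guard with the fingers shut, tilted 40°. A wrist picture afterwards showed the tab fully over on the robot's right. The tab was still on that side in a picture taken while the handle was loaded against the stop. I did not view it close up after the last release.
- **Screw:** It took two full driving strokes at about 8–10 N and part of a third. On the third the force climbed to about 48 N with the handle blocked, then fell away springily as I backed off, which fits the stop. The pressure foot had risen about 6.5 mm, or roughly 1.6 rad. That agrees with the stop only if the screw started near 0.4 rad. The screw angle itself could not be read.
- **At the end:** The tool was clear of everything, with the wrist force near zero, and the handle stayed where it was left. Both inserts were upright. The beaker and the cotton roll looked unmoved through the guard. I judged these by eye, not by measurement.

The first move command was refused as invalid because rows need all their keys; nothing moved, and I sent it again.

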